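# Return three pointed-base juglets to their own cork rings

### The job

Each of the three restored pointed-base juglets has been stood on the wrong cork ring: put the small juglet on the small ring, the medium one on the medium ring and the large one on the large ring, centred, upright and well seated. A pointed base cannot stand on the bare table, so set one aside on the empty foam rest on the way; at the end the foam rest is empty again, and the rings and the rest are still where they stood. The juglets are fragile: do not tip them over or let them touch one another.

Things in the scene. Friction and masses are not known exactly. Their poses are not given: they have to be found in the camera images.
- juglet_small: The smallest of three terracotta juglets: ball belly 72 mm across that ends below in a blunt cone, neck 24 mm, thick collared rim, 160 g. Origin: belly centre; z up through the mouth; point 47.6 mm below. Collar (grip here): cylinder 32 mm across, 48 to 68 mm above the origin; its top is the rim. Seated, the origin is 60.9 mm above the underside of the small ring, 64.9 mm above that of the foam rest. Starts upright on the large ring.
- juglet_medium: The middle one of three terracotta juglets: ball belly 82 mm across that ends below in a blunt cone, neck 28 mm, thick collared rim, 210 g. Origin: belly centre; z up through the mouth; point 54.7 mm below. Collar (grip here): cylinder 38 mm across, 56 to 78 mm above the origin; its top is the rim. Seated, the origin is 64 mm above the underside of the medium ring, 72 mm above that of the foam rest. Starts upright on the small ring.
- juglet_large: The largest of three terracotta juglets: ball belly 92 mm across that ends below in a blunt cone, neck 32 mm, thick collared rim, 280 g. Origin: belly centre; z up through the mouth; point 61.7 mm below. Collar (grip here): cylinder 44 mm across, 65 to 88 mm above the origin; its top is the rim. Seated, the origin is 67.1 mm above the underside of the large ring, 79.1 mm above that of the foam rest. Starts upright on the medium ring.
- ring_small: The smallest of three loose cork rings: outer diameter 100 mm, hole 44 mm, 32 mm high, 60 g. Origin: centre of its underside, on the table; z up. Home of the small juglet, whose cone sits down into the hole; at the start the medium juglet stands on it.
- ring_medium: The middle one of three loose cork rings: outer diameter 114 mm, hole 52 mm, 32 mm high, 75 g. Origin: centre of its underside, on the table; z up. Home of the medium juglet, whose cone sits down into the hole; at the start the large juglet stands on it.
- ring_large: The largest of three loose cork rings: outer diameter 128 mm, hole 60 mm, 32 mm high, 90 g. Origin: centre of its underside, on the table; z up. Home of the large juglet, whose cone sits down into the hole; at the start the small juglet stands on it.
- foam_rest: Loose square block of dark grey foam, 100 x 100 x 36 mm high, 120 g, with a round 44 mm hole through its middle that holds any one juglet upright. Origin: centre of its underside, on the table; x, y along its sides, z up. Empty at the start. Rings and rest stand in any order, at least 135 mm between centres.
Mind the look-alikes: they are no part of the job. Leave any purple look-alike of the foam_rest alone.

How it is judged (in metres and radians):
On the way:
1. one of the juglets is set down upright on the foam rest and let go (((horizontal distance between juglet_small and foam_rest below 0.015 m and z of juglet_small in the frame of foam_rest between 0.0569 and 0.0729 m and angle between juglet_small's own z axis and vertical below 0.35 rad and linear speed of juglet_small below 0.02 m/s and angular speed of juglet_small below 0.2 rad/s and contact force between juglet_small and the fingers below 0.1 N) or (horizontal distance between juglet_medium and foam_rest below 0.015 m and z of juglet_medium in the frame of foam_rest between 0.064 and 0.08 m and angle between juglet_medium's own z axis and vertical below 0.35 rad and linear speed of juglet_medium below 0.02 m/s and angular speed of juglet_medium below 0.2 rad/s and contact force between juglet_medium and the fingers below 0.1 N) or (horizontal distance between juglet_large and foam_rest below 0.015 m and z of juglet_large in the frame of foam_rest between 0.0711 and 0.0871 m and angle between juglet_large's own z axis and vertical below 0.35 rad and linear speed of juglet_large below 0.02 m/s and angular speed of juglet_large below 0.2 rad/s and contact force between juglet_large and the fingers below 0.1 N))), for 0.2 s.
At the end, for the whole second after the job is handed in: Each juglet rests, let go and still, on the ring of its own size: belly centre within 12 mm of the ring's centre in plan and within 6 mm of its seated height, tilted less than 20 degrees; the three rings and the foam rest lie within 30 mm of where they stood. (The foam rest is then empty.) (horizontal distance between juglet_small and ring_small below 0.012 m and z of juglet_small in the frame of ring_small between 0.0549 and 0.0669 m and angle between each of juglet_small, juglet_medium, juglet_large's own z axis and vertical below 0.35 rad and linear speed of each of juglet_small, juglet_medium, juglet_large below 0.02 m/s and angular speed of each of juglet_small, juglet_medium, juglet_large below 0.2 rad/s and horizontal distance between juglet_medium and ring_medium below 0.012 m and z of juglet_medium in the frame of ring_medium between 0.058 and 0.07 m and horizontal distance between juglet_large and ring_large below 0.012 m and z of juglet_large in the frame of ring_large between 0.0611 and 0.0731 m and distance of each of ring_small, ring_medium, ring_large, foam_rest from where it was at the start of the episode below 0.03 m); the robot touches nothing.
It fails at once if a juglet is tipped over (more than 35 degrees) (angle between any of juglet_small, juglet_medium, juglet_large's own z axis and vertical above 0.61 rad).
It fails at once if two juglets knock together (contact force between juglet_small and juglet_medium above 0.5 N or contact force between any of juglet_small, juglet_medium and juglet_large above 0.5 N).
It also fails if it takes over 83 s, if anything falls off the work surface, if the arm or the gripper's body presses on something with over 40 N, if the wrist force passes 120 N, or if a joint passes its speed limit or range.

### The arm

A 6-joint arm with a two-finger parallel gripper is mounted at the origin on the work surface; the furniture and walls round the work are solid. World frame = base frame: x ahead of the robot, y to its left, z up, the work surface at z = 0. Lengths are in m, angles in degrees, forces in N, time in s.
With the tool pointing down it reaches from about 0.3 to 0.95 m from the base axis. Payload 3.1 kg.
Tool frame: the origin (TCP) lies midway between the tips of the shut fingers; the grasp point (between the pads) lies manip.pinch_z behind it (manip.pinch_z is the distance from the TCP to the grasp point, in m); z points along the fingers, y is the line along which they close (so a half turn about z gives the same grasp; the last joint's range is limited). The gripper opens to 85 mm and grips with 20 to 120 N. Pads are 22 mm wide; open, the fingers measure 114 mm over their backs; the gripper's body (76 mm by 85 mm) begins 54 mm behind the grasp point. The pads swing forward as they close: fully open they stand 13 mm farther back than shut.
Start: joints at [65.105, 17.653, 93.61, -0, 68.738, -3.994], TCP at [0.223, 0.584, 0.231] pointing down, gripper open.
Joint ranges: [-175.34, 175.34], [-45.06, 112.39], [2.9, 150.54], [-68.45, 248.45], [3.09, 151.38], [-168.51, 168.51]. Speed limits (degrees/s): [159.86, 159.86, 180, 180, 180, 180].

### API

Orientations are given as [roll, pitch, yaw] about the fixed x, y, z axes, in that order (R = Rz(yaw) Ry(pitch) Rx(roll)).
In Python, from station import manip, cams gives the robot as it stands. Calls block until the motion is done:
- manip.move_to(position, orientation): joint-space move of the TCP to a pose.
- manip.line_to(position, rotation=None, vel=0.15, until_force=None): straight line of the TCP; rotation=None keeps the orientation; vel is the mean speed in m/s. With until_force (N) it stops when the force on the tool has changed by that much, and returns True; else False.
- manip.movej(angles): joint-space move.
- manip.command_gripper(opening, newtons=None): opening from 0.0 (shut) to 1.0 (fully open); newtons is the grip in N (None keeps the last); returns when the fingers have stopped.
- manip.sleep(seconds).
- manip.ik(position, orientation): joint angles nearest the present ones, or None.
- manip.get_state(): the state.
- cams.capture(name): name is "scene" or "top" or "wrist"; returns the picture (400x640x3 uint8, blue, green, red); there is no depth.
- cams.camera_info(name): a dict with "fx", "fy", "cx", "cy" (pixels), "k1" (the pictures are not rectified: a ray, as slopes to the right and down, at radius r is drawn at 1 + k1 r^2 times it, then the intrinsics apply), "extrinsics" (4x4, takes a point from camera to world coordinates); the wrist camera has in their place "T_tool_cam" (4x4, takes a point from camera to tool coordinates, whose origin is the TCP and whose axes are the flange's). Camera axes: x right, y up, looking along -z (the intrinsics and any distortion apply to the point x, -y, -z); pixel columns grow to the right and rows downward; lengths in m; the calibration is good to about 2 mm. A picture is of the moment at which its call begins: read the wrist's pose just before it. camera_info takes no time and is no camera call.
A pose or a line that the arm cannot do raises manip.PlanningError and nothing moves.
- manip.sign_off(): hands the job in, once; it reports no verdict.
The state is a dict: "clock": time; "q": joint angles; "qd": joint speeds; "tau": joint torques, N m; "tcp_pos": TCP position; "ee_rot": TCP orientation; "ft_force": force on the tool from outside, world axes, zero at the start; "ft_torque": the same for the moment, N m; "gripper_width": opening from 0.0 (shut) to 1.0 (fully open).
Only numpy, scipy, OpenCV 4.12 (cv2) and the standard library are available. Lean on these libraries where they do the work, as an engineer would, in place of code of your own. Each camera call takes 0.05 s, during which the arm holds its last target. There are 200 camera calls.

## Working session

There is one attempt and no reset: what is moved stays moved. The work goes in short steps, each a Python script; the robot and the scene stay as the last script left them, time stands still between calls to the robot, and variables do not carry over. Pictures are saved under pics/ and viewed, on a budget of 14 in all, crops included, one or two more only if the job needs it, and the job is handed in when it is done.

```bash
mkdir -p pics; ls; python3 - <<'E'
from station import manip, cams
import cv2, numpy as np
np.set_printoptions(precision=4,suppress=True)
for n in("scene","top","wrist"):
    cv2.imwrite(f"pics/{n}0.png",cams.capture(n)); print(n,cams.camera_info(n))
print(manip.pinch_z,manip.get_state())
E
```

```text
pics
scene {'fx': 401.15831908633487, 'fy': 401.15831908633487, 'cx': 316.137189713486, 'cy': 202.86531816378852, 'k1': -0.0691240589269115, 'extrinsics': array([[ 0.6639,  0.4281, -0.6132, -0.0421],
       [-0.7476,  0.4006, -0.5297, -0.5138],
       [ 0.0189,  0.8101,  0.586 ,  0.7087],
       [ 0.    ,  0.    ,  0.    ,  1.    ]])}
top {'fx': 449.92295208994864, 'fy': 449.92295208994864, 'cx': 316.0781257988843, 'cy': 202.55040938744813, 'k1': -0.09711555219743849, 'extrinsics': array([[-0.0104,  0.9947, -0.1021,  0.4619],
       [-0.9999, -0.0091,  0.0128,  0.0638],
       [ 0.0118,  0.1022,  0.9947,  1.296 ],
       [ 0.    ,  0.    ,  0.    ,  1.    ]])}
wrist {'fx': 319.9846502369937, 'fy': 319.9846502369937, 'cx': 321.79944316718235, 'cy': 197.5427303735577, 'k1': -0.058601343612957275, 'T_tool_cam': array([[-0.    ,  0.9567,  0.2909,  0.0733],
       [ 1.    ,  0.0001, -0.0002,  0.    ],
       [-0.0002,  0.2909, -0.9567, -0.1417],
       [ 0.    ,  0.    ,  0.    ,  1.    ]])}
0.0187 {'clock': 0.15, 'q': array([65.1048, 17.6946, 93.6726, -0.0003, 68.7392, -3.9931]), 'qd': array([-0.0142, -0.1515, -0.257 ,  0.0288,  0.0007,  0.0537]), 'tau': array([  0.0004, -41.5795, -27.7149,   0.    ,   0.006 ,   0.    ]), 'tcp_pos': array([0.2227, 0.5833, 0.2303]), 'ee_rot': array([-179.8938,   -0.0072,  159.0979]), 'ft_force': array([ 0.1059,  0.9209, -0.1088]), 'ft_torque': array([-0.0346,  0.0363, -0.0074]), 'gripper_width': 1.0023879839671528}
```

View pics/top0.png

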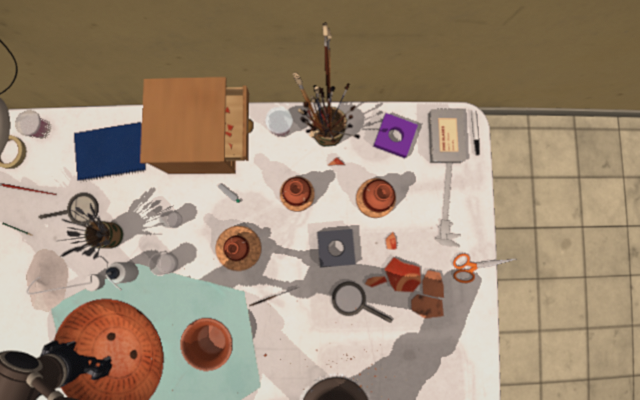

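View pics/scene0.png

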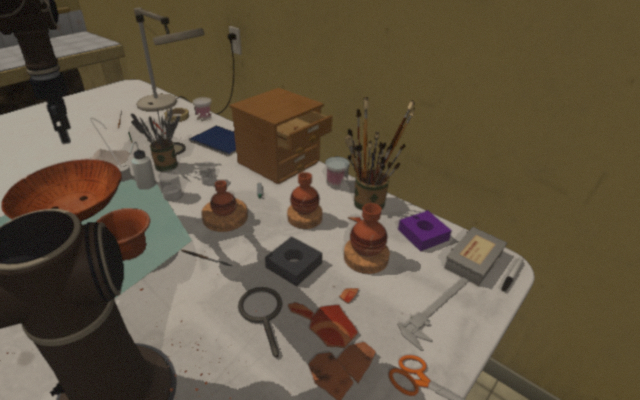

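The top view shows three juglets on rings at (236,248), (297,192) and (378,197). There are two square blocks: dark grey at (337,246) and purple at (396,135). The dark grey one is the foam rest and the purple one is the look-alike to leave alone. I'll confirm with an enlarged crop.

```bash
python3 - <<'E'
import cv2, numpy as np
t=cv2.imread("pics/top0.png")[160:280,210:420]; s=cv2.imread("pics/scene0.png")[160:290,190:400]
c=np.vstack([cv2.resize(t,None,fx=2.4,fy=2.4,interpolation=2),cv2.resize(s,None,fx=2.4,fy=2.4,interpolation=2)])
print(c.shape);cv2.imwrite("pics/crop1.png",c)
E
```

```text
(600, 504, 3)
```

View pics/crop1.png

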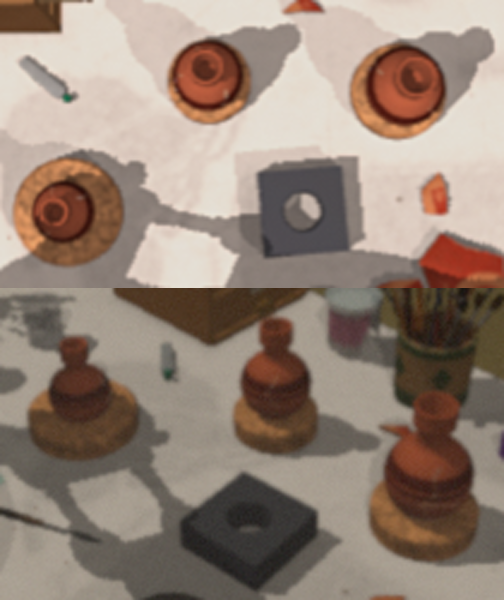

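The crop confirms dark grey foam with a bright hole at (336,248) in the top view. Small is on the large ring, medium on the small ring and large on the medium ring. Next is a coarse triangulation.

```bash
cat > h.py <<'E'
from station import manip, cams
import cv2, numpy as np
from scipy.spatial.transform import Rotation as R
np.set_printoptions(precision=4,suppress=True)
def tool():
    s=manip.get_state(); T=np.eye(4); T[:3,:3]=R.from_euler('xyz',s['ee_rot'],degrees=True).as_matrix(); T[:3,3]=s['tcp_pos']; return T
def rays(name,px,T=None):
    """camera origin, world directions of pixels; T = tool pose for the wrist"""
    i=cams.camera_info(name); E=i['extrinsics'] if T is None else T@i['T_tool_cam']
    K=np.array([[i['fx'],0,i['cx']],[0,i['fy'],i['cy']],[0,0,1]])
    n=cv2.undistortPoints(np.float64(px).reshape(-1,1,2),K,np.array([i['k1'],0,0,0])).reshape(-1,2)
    return E[:3,3],np.c_[n[:,0],-n[:,1],-np.ones(len(n))]@E[:3,:3].T
def onplane(name,px,z,T=None):
    o,d=rays(name,px,T); return o+d*((z-o[2])/d[:,2])[:,None]
def tri(views):
    """views: list of (o,d); least-squares point and residual"""
    A=np.zeros((3,3));b=np.zeros(3);Ps=[]
    for o,d in views:
        d=d/np.linalg.norm(d);P=np.eye(3)-np.outer(d,d);A+=P;b+=P@o;Ps.append((P,o))
    x=np.linalg.solve(A,b);return x,max(np.linalg.norm(P@(x-o)) for P,o in Ps)
E
python3 - <<'E'
from h import *
top={'s':(232.5,247.9),'m':(296.2,187.9),'l':(382.5,191.7),'foam':(336.2,248)}
sc={'s':(220.8,183.3),'m':(305.4,175.4),'l':(372.5,206.7),'foam':(190+249/2.4,160+(515-288)/2.4)}
for k in top:
    a=rays('top',[top[k]]);b=rays('scene',[sc[k]])
    print(k,*tri([(a[0],a[1][0]),(b[0],b[1][0])]))
print(onplane('top',[(238.7,247.9),(297,193.7),(376,198)],.032), onplane('top',[(336.2,248)],.036))
print('drawer/cup/brush/pot',onplane('top',[(248,125),(328,130),(206,345),(279,120)],.1))
for y in (0,45,90,135): print(y,manip.ik([.5,.05,.3],[180,0,y]))
E
```

```text
s [0.4668 0.2672 0.1183] 0.0013591543237756246
m [0.6193 0.099  0.1456] 0.001275838805916365
l [ 0.6063 -0.1226  0.1613] 0.0025700966051968384
foam [ 0.4637 -0.0078  0.0361] 0.0008233469576813156
[[ 0.4659  0.2656  0.032 ]
 [ 0.6172  0.1013  0.032 ]
 [ 0.603  -0.1226  0.032 ]] [[ 0.4631 -0.0072  0.036 ]]
drawer/cup/brush/pot [[0.7991 0.2321 0.1   ]
 [0.7831 0.0139 0.1   ]
 [0.2118 0.3409 0.1   ]
 [0.8122 0.1474 0.1   ]]
0 [  0.7444   0.4891 105.3582  -0.      74.1527  90.7444]
45 [  0.7444   0.4891 105.3582  -0.      74.1527  45.7444]
90 [  0.7444   0.4891 105.3582  -0.      74.1527   0.7444]
135 [  0.7444   0.4891 105.3582   0.      74.1527 -44.2556]
```

Triangulated rims are at z 0.118 / 0.146 / 0.161 and the foam top at 0.036, which match the given sizes. Next is a wrist survey, two places per station.

```bash
cat >> h.py <<'E'
def look(p,name,shift=(0.03,-0.03)):
    """two wrist views of point p (TCP about 0.13 above), saved with tool poses"""
    out=[]
    for k,d in enumerate(shift):
        (manip.move_to if k==0 else manip.line_to)([p[0],p[1]+d,p[2]+.13],*([[180,0,90]] if k==0 else []))
        manip.sleep(.25); T=tool(); im=cams.capture('wrist'); f=f"pics/{name}_{k}"
        cv2.imwrite(f+".png",im); np.save(f+".npy",T); out.append((im,T))
    return out
E
python3 - <<'E'
from h import *
P={'s':[.467,.267,.118],'foam':[.4635,-.0075,.08],'l':[.606,-.1226,.161],'m':[.619,.099,.146]}
rows=[]
for k,p in P.items():
    v=look(p,k); rows.append(np.hstack([i[:,80:560] for i,_ in v]))
c=np.vstack([np.hstack(rows[:2]),np.hstack(rows[2:])])
cv2.imwrite("pics/survey.png",cv2.resize(c,None,fx=800/1920,fy=800/1920,interpolation=cv2.INTER_AREA))
print(manip.get_state()['clock'])
E
```

```text
8.85
```

View pics/survey.png

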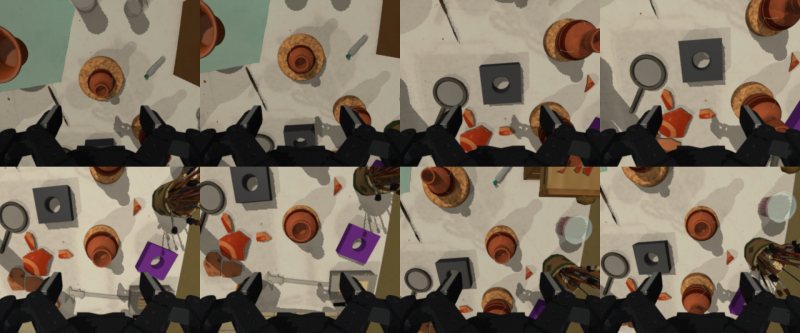

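```bash
cat >> h.py <<'E'
def proj(X,T,name='wrist'):
    i=cams.camera_info(name); E=T@i['T_tool_cam']; c=np.linalg.inv(E)@np.r_[X,1]
    n=np.array([c[0],-c[1]])/-c[2]; n=n*(1+i['k1']*(n@n)); return n*i['fx']+[i['cx'],i['cy']],-c[2]
def circle(im,T,X,r,tol=.12,win=22,p2=12):
    """Hough circle of radius r (m) nearest the expected point X; pixel centre, radius"""
    c,z=proj(X,T); rp=320*r/z
    S=4; h=int(rp+win); x0,y0=int(c[0])-h,max(int(c[1])-h,0)
    g=cv2.resize(cv2.cvtColor(im[y0:int(c[1])+h,x0:int(c[0])+h],6),None,fx=S,fy=S,interpolation=2)
    g=cv2.GaussianBlur(g,(0,0),2.5)
    C=cv2.HoughCircles(g,cv2.HOUGH_GRADIENT_ALT,1.5,10,param1=100,param2=.6,minRadius=int(S*rp*(1-tol)),maxRadius=int(S*rp*(1+tol)))
    if C is None: C=cv2.HoughCircles(g,cv2.HOUGH_GRADIENT,1.5,10,param1=60,param2=p2,minRadius=int(S*rp*(1-tol)),maxRadius=int(S*rp*(1+tol)))
    if C is None: return None,g
    a=C[0][0]; v=cv2.cvtColor(g,8); cv2.circle(v,(int(a[0]),int(a[1])),int(a[2]),(0,255,0),1); cv2.circle(v,(int(a[0]),int(a[1])),2,(0,255,0),-1)
    return np.r_[a[0]/S+x0,a[1]/S+y0,a[2]/S,rp],v
def measure(name,X,r,**k):
    px=[];rs=[];V=[]
    for j in (0,1):
        im=cv2.imread(f"pics/{name}_{j}.png");T=np.load(f"pics/{name}_{j}.npy")
        a,v=circle(im,T,np.array(X),r,**k);V.append(cv2.resize(v,(200,200)))
        if a is None: print(name,j,'none');continue
        px.append(a);o,d=rays('wrist',[a[:2]],T);rs.append((o,d[0]))
    if len(rs)==2:
        x,e=tri(rs);print(name,'tri',x,'res',round(e,4),'r',[p[2:] for p in px])
    for o,d in rs: print('   on z',o+d*(X[2]-o[2])/d[2])
    return V
E
python3 - <<'E'
from h import *
L=[('s',[.467,.267,.118],.016),('m',[.619,.099,.146],.019),('l',[.606,-.1226,.161],.022),('foam',[.4635,-.0075,.036],.022)]
G=[('s',[.466,.266,.032],.064),('m',[.617,.101,.032],.05),('l',[.603,-.1226,.032],.057)]
V=[measure(*a) for a in L]; print('rings'); W=[measure(*a,tol=.06,win=10) for a in G]
A=np.vstack([np.hstack(sum(V,[])),np.hstack(sum(W,[])+[W[0][0]*0]*2)])
cv2.imwrite("pics/c2.png",cv2.resize(A,(800,200)) if 0 else cv2.resize(A,None,fx=.5,fy=.5,interpolation=cv2.INTER_AREA))
E
```

```text
s tri [0.4549 0.2532 0.0225] res 0.0018 r [array([19.1   , 17.6364]), array([19.0875, 18.7591])]
   on z [0.4568 0.2841 0.118 ]
   on z [0.4595 0.2684 0.118 ]
m tri [0.6252 0.0976 0.1216] res 0.0027 r [array([23.0125, 20.9778]), array([23.7   , 22.2737])]
   on z [0.6224 0.1064 0.146 ]
   on z [0.6272 0.1011 0.146 ]
l tri [ 0.6064 -0.124   0.1499] res 0.0003 r [array([23.725 , 24.3158]), array([25.4174, 25.7896])]
   on z [ 0.6067 -0.1199  0.161 ]
   on z [ 0.6061 -0.1222  0.161 ]
foam tri [ 0.4662 -0.007  -0.0091] res 0.0001 r [array([20.    , 21.1506]), array([20.4845, 22.3512])]
   on z [0.4661 0.0061 0.036 ]
   on z [ 0.4659 -0.0015  0.036 ]
rings
s tri [0.4681 0.2722 0.0241] res 0.0002 r [array([53.9   , 54.9237]), array([56.925 , 57.6068])]
   on z [0.4683 0.2744 0.032 ]
   on z [0.4678 0.2731 0.032 ]
m tri [0.6219 0.1024 0.0107] res 0.0003 r [array([39.2177, 40.1694]), array([41.0875, 41.9436])]
   on z [0.6221 0.1076 0.032 ]
   on z [0.6215 0.1046 0.032 ]
l tri [ 0.6083 -0.1205  0.0361] res 0.0006 r [array([44.1925, 44.168 ]), array([45.3875, 46.0129])]
   on z [ 0.6089 -0.1215  0.032 ]
   on z [ 0.6077 -0.1209  0.032 ]
```

View pics/c2.png

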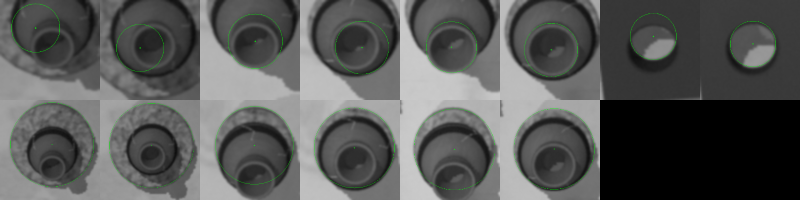

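Hough latched onto the belly or the inner rim for several views, so those numbers can't be used. I'll read the rim centres from enlarged crops.

```bash
python3 - <<'E'
from h import *
rows=[[],[]]
for n,X in [('s',[.467,.267,.118]),('m',[.619,.099,.146]),('l',[.606,-.1226,.161]),('foam',[.4635,-.0075,.036])]:
    for j in (0,1):
        im=cv2.imread(f"pics/{n}_{j}.png");T=np.load(f"pics/{n}_{j}.npy")
        c,_=proj(np.array(X),T);x,y=np.int32(c)-32;print(n,j,'origin',x,y,'pred',c)
        v=cv2.resize(im[y:y+64,x:x+64],(192,192),interpolation=cv2.INTER_CUBIC)
        v=cv2.convertScaleAbs(v,alpha=1.5)
        for k in range(0,192,30): cv2.line(v,(k,0),(k,4),(0,255,0),1);cv2.line(v,(0,k),(4,k),(0,255,0),1)
        rows[j].append(cv2.copyMakeBorder(v,4,4,4,4,0))
cv2.imwrite("pics/c3.png",np.vstack([np.hstack(r) for r in rows]))
E
```

```text
s 0 origin 289 188 pred [321.3461 220.9323]
s 1 origin 288 123 pred [320.8276 155.031 ]
m 0 origin 288 186 pred [320.5639 218.4471]
m 1 origin 288 123 pred [320.9063 155.2702]
l 0 origin 290 189 pred [322.7102 221.13  ]
l 1 origin 288 123 pred [320.8486 155.2884]
foam 0 origin 288 173 pred [320.4374 205.8353]
foam 1 origin 289 115 pred [321.0675 147.7599]
```

View pics/c3.png

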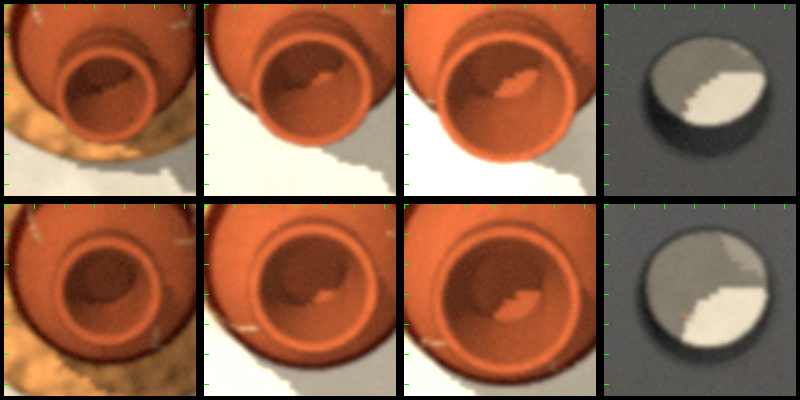

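```bash
python3 - <<'E'
from h import *
D={'s':[(289+34.3,188+30.2),(288+35.7,123+28.7)],'m':[(288+35.5,186+28.5),(288+37.3,123+26.8)],'l':[(290+34.5,189+31),(288+35.3,123+31)],'foam':[(288+34.2,173+30.8),(289+34.2,115+30.7)]}
top={'s':(232.5,247.9),'m':(296.2,187.9),'l':(382.5,191.7),'foam':(336.2,248)}
for n,px in D.items():
    rs=[]
    for j in (0,1):
        o,d=rays('wrist',[px[j]],np.load(f"pics/{n}_{j}.npy"));rs.append((o,d[0]))
    x,e=tri(rs);o,d=rays('top',[top[n]]);y,f=tri(rs+[(o,d[0])])
    print(n,'wrist',x,round(e,4),'wrist+top',y,round(f,4))
E
```

```text
s wrist [0.4691 0.27   0.119 ] 0.0003 wrist+top [0.468  0.2689 0.115 ] 0.0023
m wrist [0.6222 0.1043 0.1503] 0.0005 wrist+top [0.6214 0.1005 0.1358] 0.0022
l wrist [ 0.6079 -0.1215  0.161 ] 0.0002 wrist+top [ 0.607  -0.1224  0.1559] 0.002
foam wrist [ 0.4655 -0.0056  0.035 ] 0.0001 wrist+top [ 0.4647 -0.007   0.0299] 0.0017
```

Wrist, top and scene views agree to 2–3 mm, so I'll start: small juglet onto the foam rest.

```bash
cat >> h.py <<'E'
PZ=.0187+.002
O=[180,0,90]
def pick(x,y,zc,lift,f=45):
    """grip the collar whose centre is at x,y,zc; lift; print checks"""
    manip.command_gripper(1.0)
    manip.move_to([x,y,max(zc+.1,.25)],O); manip.line_to([x,y,zc-PZ],vel=.15)
    manip.command_gripper(0.0,f); s=manip.get_state(); w=s['gripper_width']
    print('grip width mm',85*w,'tcp',s['tcp_pos'],'F',s['ft_force']); f0=s['ft_force'][2]
    manip.line_to([x,y,lift],vel=.12); manip.sleep(.2); s=manip.get_state()
    print('lifted, width',85*s['gripper_width'],'dFz',s['ft_force'][2]-f0)
def place(x,y,zc,ztop=.25):
    """carry at present height over x,y; lower until contact near collar height zc; let go; withdraw"""
    z=manip.get_state()['tcp_pos'][2]
    manip.line_to([x,y,z],vel=.25); manip.line_to([x,y,zc-PZ+.015],vel=.15); manip.sleep(.2)
    hit=manip.line_to([x,y,zc-PZ-.006],vel=.03,until_force=4)
    s=manip.get_state(); print('contact',hit,'collar z',s['tcp_pos'][2]+PZ,'expected',zc,'F',s['ft_force'])
    manip.command_gripper(1.0); manip.line_to([x,y,ztop],vel=.15); print('clock',manip.get_state()['clock'])
E
python3 - <<'E'
from h import *
pick(.468,.269,.108,.28)
im=cams.capture('scene');cv2.imwrite('pics/held_s.png',im)
place(.4645,-.0065,.0649+.058)
v=look([.4645,-.0065,.11],'foam2'); t=cams.capture('top');cv2.imwrite('pics/top2.png',t)
c=[cv2.resize(i[100:300,220:420],(400,400)) for i,_ in v];cv2.imwrite('pics/c4.png',np.hstack(c))
E
```

```text
grip width mm 30.634038413452153 tcp [0.4681 0.2692 0.0877] F [-1.0805  0.13    2.4033]
lifted, width 30.731448895339195 dFz -3.9037983956077045
contact True collar z 0.12164066766031797 expected 0.12290000000000001 F [ 0.2015 -0.474   3.0051]
clock 18.8
```

View pics/c4.png

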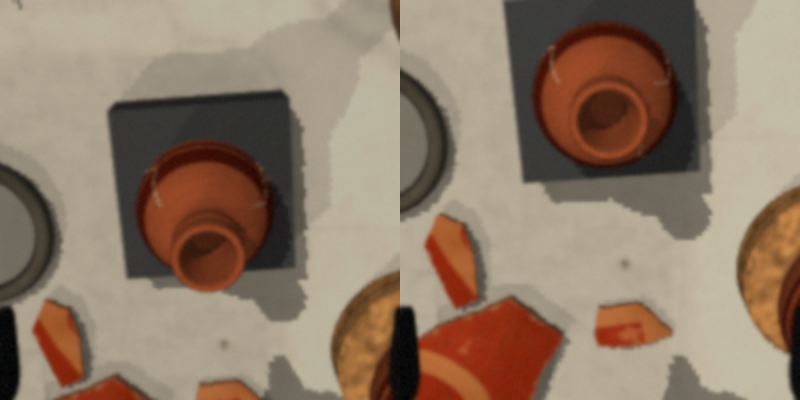

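The small juglet stands upright and centred on the foam; its rim is at (324,229) and (324.5,161) in the two wrist views. Now I measure it there and look at the emptied large ring.

```bash
cat >> h.py <<'E'
def pair(name,px):
    rs=[]
    for j in (0,1):
        o,d=rays('wrist',[px[j]],np.load(f"pics/{name}_{j}.npy"));rs.append((o,d[0]))
    return tri(rs)
def corkhole(name,X,R):
    """ring centre from outer contour of the cork-coloured mask in both views"""
    px=[];V=[]
    for j in (0,1):
        im=cv2.imread(f"pics/{name}_{j}.png");T=np.load(f"pics/{name}_{j}.npy");c,z=proj(np.array(X),T)
        h=cv2.cvtColor(im,cv2.COLOR_BGR2HSV);m=cv2.inRange(h,(8,90,60),(25,255,255));k=np.zeros_like(m);cv2.circle(k,tuple(np.int32(c)),int(320*R/z*1.4),255,-1)
        m=cv2.morphologyEx(m&k,cv2.MORPH_CLOSE,np.ones((5,5)))
        cs,hi=cv2.findContours(m,cv2.RETR_CCOMP,cv2.CHAIN_APPROX_NONE)
        out=max((q for q,g in zip(cs,hi[0]) if g[3]<0),key=cv2.contourArea);ins=max((q for q,g in zip(cs,hi[0]) if g[3]>=0),key=cv2.contourArea,default=None)
        e=cv2.fitEllipse(out);v=im.copy();cv2.ellipse(v,e,(0,255,0),1);px.append(e[0])
        print(name,j,'outer',np.round(e[0],1),'diam mm',np.round(np.array(e[1])*z/320*1000,1),'hole',None if ins is None else [np.round(q,1) for q in cv2.fitEllipse(ins)[:2]])
        x,y=np.int32(c);V.append(cv2.resize(v[max(y-80,0):y+80,x-80:x+80],(400,400)))
    print('tri',*pair(name,px),'on z',[onplane('wrist',[px[j]],X[2],np.load(f"pics/{name}_{j}.npy"))[0] for j in(0,1)]);return np.hstack(V)
E
python3 - <<'E'
from h import *
print('small on foam',pair('foam2',[(324,229),(324.5,161)]))
look([.468,.27,.08],'rl'); cv2.imwrite('pics/c5.png',corkhole('rl',[.468,.271,.032],.064))
E
```

```text
small on foam (array([ 0.4674, -0.0085,  0.1276]), np.float64(9.368929304460615e-05))
rl 0 outer [320.7 197.6] diam mm [121.6 124.5] hole [array([319.6, 197.2]), array([45.2, 54.9])]
rl 1 outer [321.1 143.7] diam mm [124.3 125. ] hole [array([320.8, 143.8]), array([54.2, 57.1])]
tri [0.4681 0.272  0.0202] 9.995178585180359e-06 on z [array([0.4682, 0.2756, 0.032 ]), array([0.4682, 0.2735, 0.032 ])]
```

View pics/c5.png

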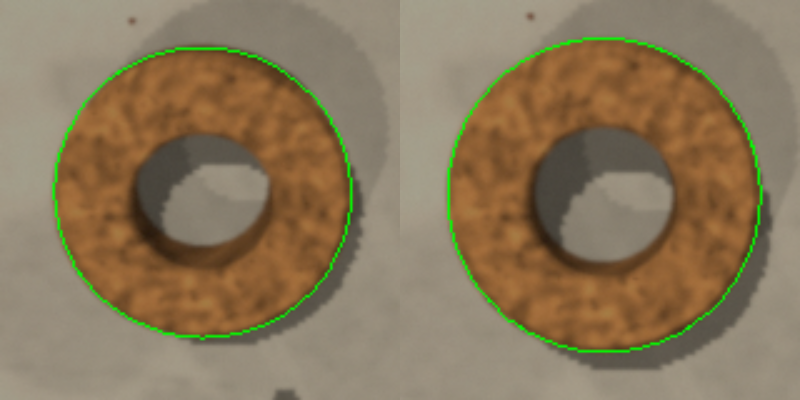

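The large ring is empty and clean; its hole centre lies slightly below the fitted outer-contour centre because the contour includes some side wall. Measured against the commanded x, the wrist view reads about +2.5 mm, as it does against the top camera, so I correct for that. Next: large juglet to the large ring.

```bash
python3 - <<'E'
from h import *
print('ring top',pair('rl',[(320.3,200.8),(320.7,146.1)]))
pick(.6055,-.1225,.1495,.31)
place(.4655,.2697,.0671+.0765)
look([.468,.27,.13],'rl2'); look([.606,-.12,.08],'rm')
c=corkhole('rm',[.606,-.12,.032],.057)
v=np.hstack([cv2.resize(cv2.imread(f'pics/rl2_{j}.png')[100:260,240:400],(400,400)) for j in(0,1)])
cv2.imwrite('pics/c6.png',cv2.resize(np.vstack([c,v]),(600,600),interpolation=cv2.INTER_AREA)); print(manip.get_state()['clock'])
E
```

```text
ring top (array([0.4677, 0.2704, 0.0266]), np.float64(4.098194929711929e-05))
grip width mm 42.74909156195626 tcp [ 0.6061 -0.1227  0.1298] F [-0.4397 -0.5682  3.4889]
lifted, width 42.73008720256055 dFz -6.449011361578648
contact True collar z 0.1469760931849248 expected 0.1436 F [1.1987 0.59   1.0264]
clock 32.8917
rm 0 outer [321.6 202.5] diam mm [108.5 110.2] hole [array([321.7, 201.4]), array([37.3, 45.5])]
rm 1 outer [321.9 147.5] diam mm [110.3 110.6] hole [array([321.9, 146.9]), array([46.4, 48.7])]
tri [ 0.6069 -0.122   0.0186] 7.945261690227872e-06 on z [array([ 0.6069, -0.1177,  0.032 ]), array([ 0.6069, -0.1201,  0.032 ])]
36.8
```

View pics/c6.png

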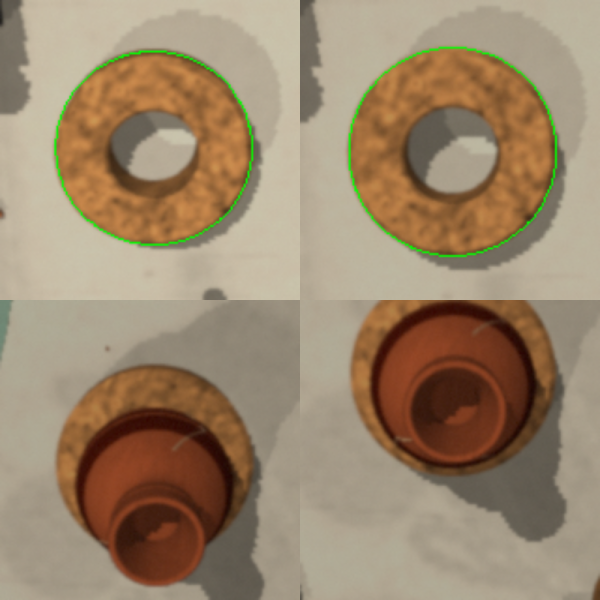

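Large sits inside its ring, upright (rim at (323.7,228.5) and (324,158.9)). I compute its rim position and the medium ring centre from the hole.

```bash
python3 - <<'E'
from h import *
print('large rim',pair('rl2',[(323.7,228.5),(324,158.9)]),'expect z .155')
print('ring m',pair('rm',[(320.8,204.6),(321.9,148.6)]),[onplane('wrist',[p],.032,np.load(f'pics/rm_{j}.npy'))[0] for j,p in enumerate([(320.8,204.6),(321.9,148.6)])])
E
```

```text
large rim (array([0.4701, 0.2708, 0.1533]), np.float64(0.0003974920095442685)) expect z .155
ring m (array([ 0.6065, -0.1222,  0.0252]), np.float64(0.00041108800617962576)) [array([ 0.6061, -0.1199,  0.032 ]), array([ 0.6069, -0.1212,  0.032 ])]
```

Large is centred to about 2.5 mm and its seated height is right. Next: medium to the medium ring.

```bash
python3 - <<'E'
from h import *
pick(.6198,.102,.1355,.28)
place(.604,-.1222,.064+.067)
look([.606,-.12,.13],'rm2'); look([.62,.104,.08],'rs')
c=corkhole('rs',[.62,.104,.032],.05)
v=np.hstack([cv2.resize(cv2.imread(f'pics/rm2_{j}.png')[100:260,240:400],(400,400)) for j in(0,1)])
cv2.imwrite('pics/c7.png',cv2.resize(np.vstack([c,v]),(600,600),interpolation=cv2.INTER_AREA)); print(manip.get_state()['clock'])
E
```

```text
grip width mm 36.609950995520904 tcp [0.6203 0.1021 0.1156] F [0.1463 0.9193 1.9923]
lifted, width 36.72744762175424 dFz -4.247550755566616
contact True collar z 0.13323281524103323 expected 0.131 F [ 0.987  -0.7159  0.3954]
clock 45.8083
rs 0 outer [321.6 199.1] diam mm [96.1 97. ] hole [array([321.6, 198.1]), array([31. , 38.6])]
rs 1 outer [322.1 146.4] diam mm [97.  97.2] hole [array([322.1, 145.6]), array([39. , 41.7])]
tri [0.6211 0.103  0.0176] 1.6411232692068633e-05 on z [array([0.6211, 0.1074, 0.032 ]), array([0.6211, 0.105 , 0.032 ])]
49.4833
```

View pics/c7.png

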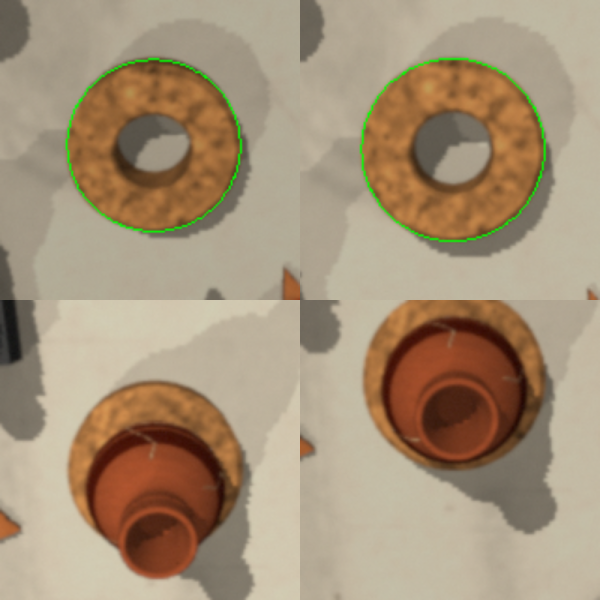

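Medium is upright in its ring (rim at (324.5,229.6) and (323.7,163.5)) and the small ring is empty. Now small goes home, followed by final looks.

```bash
python3 - <<'E'
from h import *
print('medium rim',pair('rm2',[(324.5,229.6),(323.7,163.5)]),'expect z .142')
pick(.4648,-.009,.1222,.28)
place(.6187,.1022,.0609+.058)
look([.62,.104,.13],'rs2'); manip.move_to([.40,.1,.35],O); print(manip.get_state()['clock'])
t=cams.capture('top');s=cams.capture('scene');cv2.imwrite('pics/topF.png',t)
v=np.hstack([cv2.resize(cv2.imread(f'pics/rs2_{j}.png')[100:260,240:400],(300,300)) for j in(0,1)])
a=cv2.resize(t[160:280,210:420],(525,300),interpolation=2);b=s[140:290,190:400]
b=cv2.resize(b,(275,196));v=cv2.resize(v,(600,300));row=np.zeros((300,800,3),np.uint8);row[:,:525]=a;row[:196,525:]=b
r2=np.zeros((300,800,3),np.uint8);r2[:,:600]=v;cv2.imwrite('pics/c8.png',np.vstack([row,r2]))
E
```

```text
medium rim (array([ 0.6085, -0.1251,  0.1406]), np.float64(9.106259154816865e-05)) expect z .142
grip width mm 30.425463055024373 tcp [ 0.4652 -0.0091  0.1019] F [ 0.9125 -0.7746  2.7276]
lifted, width 30.715767455309965 dFz -5.110908861989682
contact True collar z 0.12014193582746013 expected 0.1189 F [ 1.0649 -0.8665  1.2674]
clock 58.575
60.9333
```

View pics/c8.png

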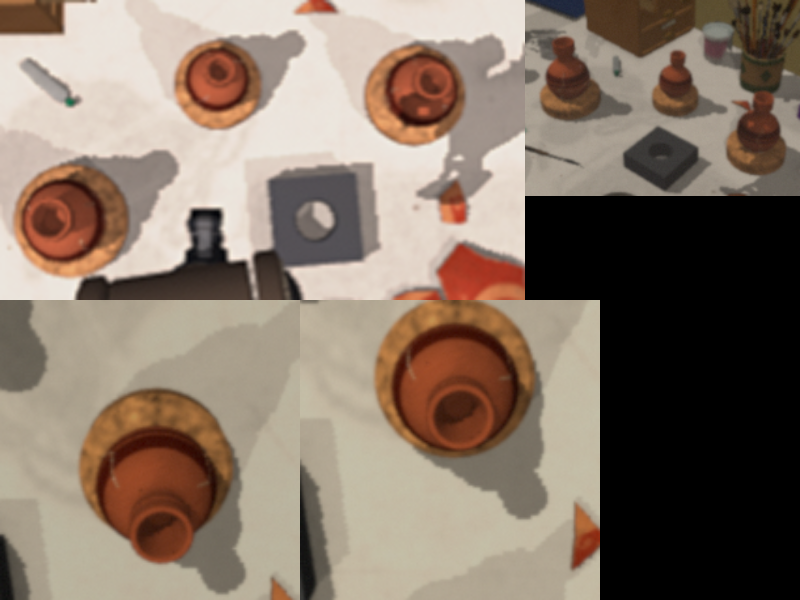

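```bash
python3 - <<'E'
from h import *
x,e=pair('rs2',[(326.4,225.3),(325.9,162.1)]); print('small rim',x,e,'expect ~(.621,.104,.129)')
if np.hypot(x[0]-.621,x[1]-.104)<.008 and abs(x[2]-.129)<.008: manip.sign_off(); print('signed off',manip.get_state()['clock'])
E
```

```text
small rim [0.6243 0.0977 0.1281] 1.8542765539462608e-05 expect ~(.621,.104,.129)
the job is handed in; nothing more can be done
the job is handed in; nothing more can be done
```

I handed the job in at about 61 s of the 83 s allowed; the hand-in reports no verdict. Small went to the foam rest first, then large, medium and small each went to its own ring. I saw nothing tip or touch.

**Last checks**, measured at each rim in the wrist views, against the centre of its ring:

| Juglet | Rim offset in plan | Rim height measured | Rim height expected |
|---|---|---|---|
| Large | about 2.5 mm | 0.153 m | 0.155 m |
| Medium | about 4–5 mm | 0.141 m | 0.142 m |
| Small | about 7 mm | 0.128 m | 0.129 m |

All three stand upright in the final pictures. The foam rest is empty, and the rest and the rings sit at the same pixels in the top view as at the start, to within about 1 px (about 3 mm). The purple block was never touched.

**What disagreed or failed:**
- **Small juglet:** its offset is the largest. It was measured at the rim, so it may be a slight lean, and I did not measure its belly centre separately. I accepted it because its height shows it seated.
- **Wrist camera:** it reads about 2–3 mm off from the top camera in x and y, so I corrected my targets for that.
- **Ring heights:** the two-view values came out low, at 0.025–0.027 m for two rings against the stated 0.032 m. The small ring's came only from its outer outline (0.018 m). I used 0.032 m and let the contact force stop each lowering.
- **Circle detection:** the automatic fit failed on the rims, so I read the rim centres from enlarged crops.

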